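# Lock a vial carousel on its spindle with a push-on clip

### The arm

A 6-joint arm with a two-finger parallel gripper is mounted at the origin on a cart in front of the work surface, level with it; the furniture and walls round the work are solid. World frame = base frame: x ahead of the robot, y to its left, z up, the work surface at z = 0. Lengths are in m, angles in rad, forces in N, time in s.
With the tool pointing down it reaches from about 0.275 to 0.825 m from the base axis. Payload 4.9 kg.
Tool frame: the origin (TCP) lies on the centre line of the jaws, within the pads' length; the fingertips stand 17 mm ahead of it and the grasp point (between the pads) lies 2 mm behind it (ctrl.tcp_to_tips is the distance from the TCP to the fingertips, in m); z points along the fingers, y is the line along which they close (so a half turn about z gives the same grasp; the last joint's range is limited). The gripper opens to 85 mm and grips with 20 to 120 N. Pads are 22 mm wide; open, the fingers measure 114 mm over their backs; the gripper's body (76 mm by 85 mm) begins 54 mm behind the grasp point. The pads swing forward as they close: fully open they stand 13 mm farther back than shut.
Start: joints at [1.211, 0.326, -0.193, 1.052, 0, 1.437], TCP at [0.123, 0.536, 0.248] pointing down, gripper open.
Joint ranges: [-2.65, 2.65], [-0.97, 1.79], [-1.3, 1.35], [-1.93, 2.1], [-1.47, 1.37], [-3.14, 3.14]. Speed limits (rad/s): [2.57, 2.57, 3.14, 3.14, 3.14, 3.14].

### API

Orientations are given as a rotation vector (axis times angle).
In Python, from cell import ctrl gives the robot as it stands. Calls block until the motion is done:
- ctrl.movep(position, orientation): joint-space move of the TCP to a pose.
- ctrl.move_l(position, velocity=0.15, rot=None, until_force=None): straight line of the TCP; rot=None keeps the orientation; velocity is the mean speed in m/s. With until_force (N) it stops when the force on the tool has changed by that much, and returns True; else False.
- ctrl.set_joints(angles): joint-space move.
- ctrl.let_go() and ctrl.grab(newtons=None): open the fingers fully, or close them until they stop; newtons is the grip in N (None keeps the last).
- ctrl.sleep(seconds).
- ctrl.ik(position, orientation): joint angles nearest the present ones, or None.
- ctrl.grab_frame(name): name is "side" or "top" or "wrist"; returns a dict with "img" (384x512x3 uint8, red, green, blue), "fx", "fy", "cx", "cy" (pixels), "cam_to_world" (4x4, takes a point from camera to world coordinates); the wrist camera has in their place "T_tool_cam" (4x4, takes a point from camera to tool coordinates, whose origin is the TCP and whose axes are the flange's). Camera axes: x right, y down, z forward; pixel columns grow to the right and rows downward; lengths in m; the calibration is good to about 2 mm. A picture is of the moment at which its call begins: read the wrist's pose just before it. There is no depth.
A pose or a line that the arm cannot do raises ctrl.MotionError and nothing moves.
- ctrl.sign_off(): hands the job in; it is judged then, once.
Readings, each from a call of its own:
- ctrl.read_clock(): time.
- ctrl.read_q(): joint angles.
- ctrl.read_joint_velocities(): joint speeds.
- ctrl.read_tau(): joint torques, N m.
- ctrl.read_position(): TCP position.
- ctrl.read_eef_rot(): TCP orientation.
- ctrl.read_contact_force(): force on the tool from outside, world axes, zero at the start.
- ctrl.read_wrist_torque(): the same for the moment, N m.
- ctrl.read_finger_gap(): opening from 0.0 (shut) to 1.0 (fully open).
- ctrl.read_grasp_force(): force on a finger pad.
Only numpy, scipy, OpenCV 4.12 (cv2) and the standard library are available. Lean on these libraries where they do the work, as an engineer would, in place of code of your own. Each camera call takes 0.05 s, during which the arm holds its last target. There are 200 camera calls.

### The job

The vial carousel has ridden up on the spindle of the sample changer. Push it gently down until it is fully home on its shoulder, which bares the groove in the spindle just above the hub, then slide the black push-on retaining clip sideways into that groove until it snaps fully home, and let go of it. The spindle's height setting is not known exactly, so feel for the hub top and never force a part; leave everything else on the bench where it is.

Things in the scene. Friction and masses are not known exactly. Their poses are not given: they have to be found in the camera images.
- unit: sample changer, fixed to the bench: white housing 150 x 140 x 46 mm, with a round two-deck vial carousel on an upright steel spindle. Origin: on the spindle's axis at bench level, z up. The spindle, 24 mm in diameter, is clamped fast at a height that is not measured: its setting h is anywhere from 0 to 24 mm
- groove_low (a point): point of the housing on the spindle's axis, 94 mm above the bench: the groove's lower face when h = 0. The real groove begins h (0 to 24 mm, unknown) above this point, is 7.8 mm high, with a core 16 mm in diameter; above it come 24 mm more of the 24 mm spindle. The clip (6 mm thick) has 1.8 mm of play in it
- carousel (a joint): height of the carousel above home, m: starts 9 to 14 mm up, hiding the groove; 0 = home, a hard stop. Decks 128 mm in diameter; its flat-topped grey hub, 56 mm in diameter, stands 14 mm above the upper deck, and when home is level with the groove's lower face. It slides with 5 N of drag and stays where left. Press on the hub top, a fingertip on either side of the spindle
- clip: black push-on retaining clip, flat, 6 mm thick, lying on the bench. Origin: centre of its round seat (17 mm in diameter, to end on the spindle's axis), at the underside; +x points out of its open mouth (12 mm wide), z up. Two sprung jaws, 30 mm wide over all, reach to 10 mm ahead of the origin; behind, a 13 mm wide neck runs back to x = -42 mm
- clip_tab (a point): the clip's upright finger tab, the place to grip, across its y faces: 14 x 14 mm, 26 mm high from the clip's underside. This point is its centre, 13 mm above the underside, at x = -35 mm of the clip; axes as the clip's
- clip_left (a joint): opening of the clip's jaw on its +y side, rad: 0 = at rest, 0.2 = its stop. In the groove the lips meet the core with the origin 13 mm short of the axis; pushing on takes about 8 N, spreads each jaw to about 0.1, then it snaps back to 0 as the clip is drawn home. On the full spindle the lips stop 19 mm short and cannot pass
- clip_right (a joint): the same for the jaw on the clip's -y side
- beaker_3: small clear glass beaker, 53 mm across, 70 mm tall; origin: centre of its underside. Leave it alone
- keck_clip_1: small green plastic glass-joint clip, 30 x 27 x 17 mm; not the retaining clip. Origin: centre of its underside. Leave it alone
- tape_roll: roll of white tape, 51 mm across, 20 mm high; origin: centre of its underside. Leave it alone
- marker_black: marker pen lying down, 135 x 15 mm; origin: its middle, underside. Leave it alone

How it is judged:
By the outcome, as a careful person would: the job done as asked, in the order asked, and still so for the second after the job is handed in, with the robot touching nothing.
It also fails if it takes over 58 s, if anything falls off the work surface, if the arm or the gripper's body presses on something with over 40 N, if the wrist force passes 120 N, or if a joint passes its speed limit or range.

## Working session

There is one attempt and no reset: what is moved stays moved. The work goes in short steps, each a Python script; the robot and the scene stay as the last script left them, time stands still between calls to the robot, and variables do not carry over. Pictures are saved under pics/ and viewed, at most 10 in all, crops included, and the job is handed in when it is done.

```bash
ls; mkdir -p pics; python3 - <<'E'
from cell import ctrl
import cv2,numpy as np,pickle
np.set_printoptions(precision=4,suppress=True)
for n in("top","side"):
    f=ctrl.grab_frame(n); pickle.dump(f,open(f"pics/{n}.pkl","wb"))
    cv2.imwrite(f"pics/{n}.png",cv2.cvtColor(f["img"],cv2.COLOR_RGB2BGR)); print(n,f["fx"],f["cx"],f["cy"],f["cam_to_world"])
print(ctrl.grab_frame("wrist")["T_tool_cam"],ctrl.read_eef_rot(),ctrl.tcp_to_tips,ctrl.read_clock())
E
```

```text
cell.py
pics
top 364.1387973400617 261.8483369936002 185.12586004591623 [[-0.006  -0.9995  0.0309  0.4296]
 [-0.9998  0.0054 -0.0188  0.0234]
 [ 0.0186 -0.031  -0.9993  1.0268]
 [ 0.      0.      0.      1.    ]]
side 474.9773883950835 251.59056864888427 195.05597278113777 [[-0.9645 -0.104   0.2429  0.2028]
 [-0.2642  0.3909 -0.8817  1.0517]
 [-0.0033 -0.9146 -0.4045  0.5444]
 [ 0.      0.      0.      1.    ]]
[[ 0.0001 -0.9548 -0.2973  0.0763]
 [ 1.      0.0001 -0.0001  0.    ]
 [ 0.0001 -0.2973  0.9548 -0.1265]
 [ 0.      0.      0.      1.    ]] [-0.3539 -3.1213  0.002 ] 0.017 0.15
```

View pics/top.png

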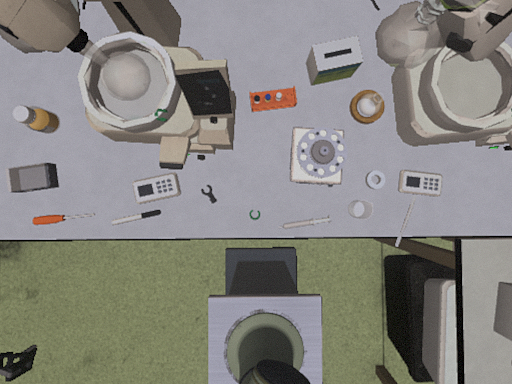

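View pics/side.png

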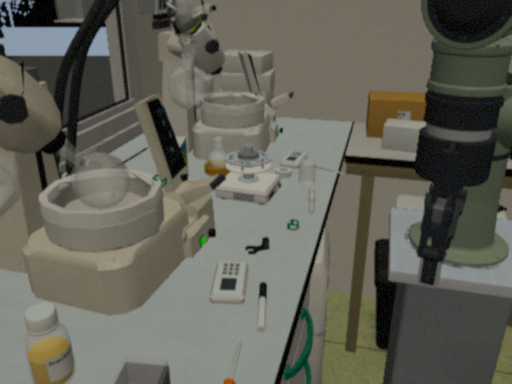

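The top view shows the black clip near (208,193), and the carousel and spindle near (322,152). The beaker (360,209), tape (375,180) and green clip (255,214) are clear of both. I'll enlarge both regions.

```bash
cat > h.py <<'E'
import numpy as np,cv2,pickle
np.set_printoptions(precision=4,suppress=True)
def ray(f,u,v,M=None):
    M=f["cam_to_world"] if M is None else M
    d=M[:3,:3]@np.array([(u-f["cx"])/f["fx"],(v-f["cy"])/f["fy"],1]); return M[:3,3],d
def onz(f,u,v,z,M=None):
    o,d=ray(f,u,v,M); return o+d*(z-o[2])/d[2]
def proj(f,p,M=None):
    M=f["cam_to_world"] if M is None else M
    c=M[:3,:3].T@(np.asarray(p)-M[:3,3]); return np.array([f["cx"]+f["fx"]*c[0]/c[2],f["cy"]+f["fy"]*c[1]/c[2]])
E
python3 - <<'E'
from h import *
f=pickle.load(open("pics/top.pkl","rb")); s=pickle.load(open("pics/side.pkl","rb"))
c=lambda i,x,y,w,h,k:cv2.resize(i[y:y+h,x:x+w,::-1],None,fx=k,fy=k,interpolation=cv2.INTER_CUBIC)
a=c(f["img"],190,175,40,40,7);b=c(f["img"],285,120,70,70,4);d=c(s["img"],205,130,90,80,4);e=c(s["img"],240,230,36,32,10)
im=np.zeros((600,800,3),np.uint8); im[:280,:280]=a; im[:280,290:570]=b; im[280:600,:360]=d; im[280:600,370:730]=e
cv2.imwrite("pics/c.png",im)
print(onz(f,208,193,.006),onz(f,322,152,.12))
m=(f["img"].max(2)<60).astype(np.uint8); n,l,st,ce=cv2.connectedComponentsWithStats(m)
for i in range(1,n):
    if st[i,4]>20 and 190<ce[i][0]<230 and 175<ce[i][1]<215: print(st[i],ce[i])
E
```

```text
[0.4399 0.1549 0.006 ] [ 0.5399 -0.1449  0.12  ]
[202 185  14  17  56] [209.9821 194.4286]
```

View pics/c.png

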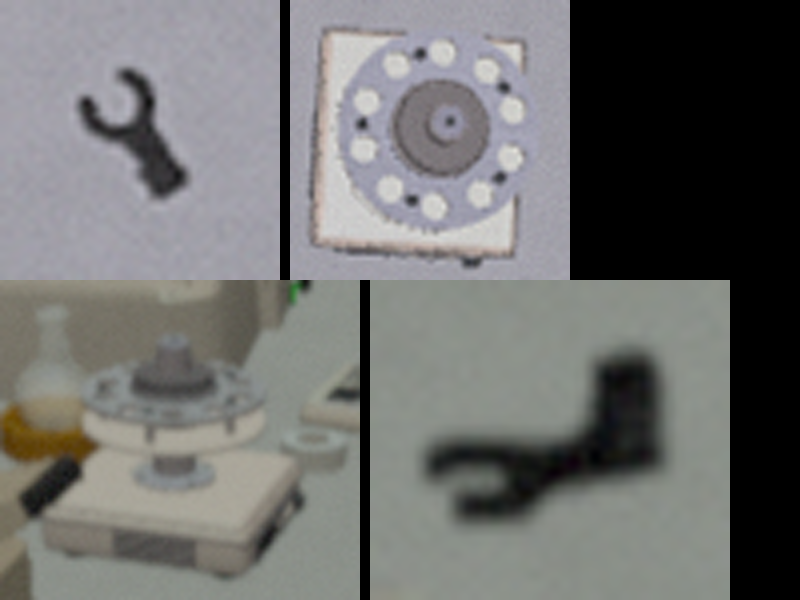

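The enlarged view shows the clip's seat at about (206.7,189.7) and its tab at about (213.5,200.6), with the mouth pointing ahead and to the left. Next come wrist views to refine the spindle axis and the clip pose.

```bash
cat >> h.py <<'E'
from scipy.spatial.transform import Rotation as R
def rv(a): return (R.from_euler('z',a)*R.from_matrix(np.diag([-1.,1,-1]))).as_rotvec()
def wshot(ctrl,name):
    p=np.array(ctrl.read_position());r=np.array(ctrl.read_eef_rot()); f=ctrl.grab_frame("wrist")
    T=np.eye(4);T[:3,:3]=R.from_rotvec(r).as_matrix();T[:3,3]=p; f["cam_to_world"]=T@f["T_tool_cam"]
    pickle.dump(f,open(f"pics/{name}.pkl","wb")); return f
E
python3 - <<'E'
from h import *
from cell import ctrl
ims=[]
for n,p in(("clip",(.42,.155,.2)),("A",(.48,-.145,.28)),("B",(.60,-.145,.28))):
    ctrl.movep(p,rv(0)); ctrl.sleep(.3); f=wshot(ctrl,n); ims.append(f["img"][:,:,::-1]); print(n,ctrl.read_position(),f["fx"],ctrl.read_clock())
im=np.zeros((600,800,3),np.uint8)
for k,i in enumerate(ims): im[300*(k//2):300*(k//2)+300,400*(k%2):400*(k%2)+400]=cv2.resize(i,(400,300))
cv2.imwrite("pics/w.png",im)
E
```

```text
clip [0.4199 0.1554 0.2   ] 321.1848099929223 2.2667
A [ 0.48   -0.1443  0.2799] 321.1848099929223 3.8167
B [ 0.5995 -0.1451  0.2806] 321.1848099929223 4.7167
```

View pics/w.png

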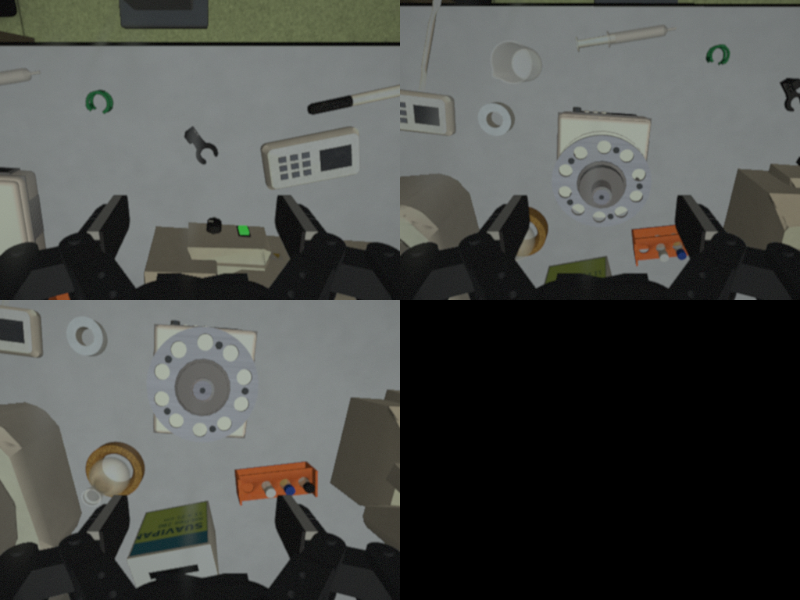

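In the wrist views the clip is at about (256,186) full-scale. The spindle bore is at about (257,252) in A and (260,115) in B. I'll triangulate the spindle and rectify the clip onto its own planes.

```bash
cat > m.py <<'E'
from h import *
A,B,C=[pickle.load(open(f"pics/{n}.pkl","rb")) for n in("A","B","clip")]
def dot(f,u,v,r=9):
    g=cv2.cvtColor(f["img"],cv2.COLOR_RGB2GRAY)[v-r:v+r,u-r:u+r].astype(float)
    w=np.clip(np.median(g)-20-g,0,None); y,x=np.mgrid[v-r:v+r,u-r:u+r]; return (w*x).sum()/w.sum(),(w*y).sum()/w.sum(),w.max()
a,b=dot(A,257,252),dot(B,260,115); print(a,b)
def tri(obs):
    M=np.zeros((3,3));q=np.zeros(3)
    for f,u,v in obs:
        o,d=ray(f,u,v);d/=np.linalg.norm(d);P=np.eye(3)-np.outer(d,d);M+=P;q+=P@o
    return np.linalg.solve(M,q)
p=tri([(A,*a[:2]),(B,*b[:2])]); print("spindle top",p,proj(A,p),proj(B,p))
for f,n,uv in((A,"A",(257,240)),(B,"B",(260,115))):
    s=f["img"][uv[1]-60:uv[1]+60,uv[0]-60:uv[0]+60]
    cv2.imwrite(f"pics/s{n}.png",s[:,:,::-1])
# clip
def rect(f,z,x0=.40,y0=.11,S=4000,n=300):
    w=np.array([[x0,y0,z],[x0+n/S,y0,z],[x0,y0+n/S,z],[x0+n/S,y0+n/S,z]])
    src=np.float32([proj(f,q) for q in w]); dst=np.float32([[0,0],[0,n],[n,0],[n,n]])  # row=x,col=y
    return cv2.warpPerspective(f["img"],cv2.getPerspectiveTransform(src,dst),(n,n),flags=cv2.INTER_CUBIC)
im=np.zeros((600,800,3),np.uint8)
for k,z in enumerate((.006,.026)): im[:300,400*k:400*k+300]=rect(C,z)[:,:,::-1]
im[300:,:300]=cv2.resize(cv2.imread("pics/sA.png"),(300,300)); im[300:,400:700]=cv2.resize(cv2.imread("pics/sB.png"),(300,300))
cv2.imwrite("pics/r.png",im)
E
python3 m.py
```

```text
(np.float64(257.5342465753425), np.float64(252.1750380517504), np.float64(39.0)) (np.float64(258.8360101437024), np.float64(115.49704142011835), np.float64(42.0))
spindle top [ 0.5409 -0.1448  0.1476] [257.5218 252.1749] [258.8502 115.4971]
```

View pics/r.png

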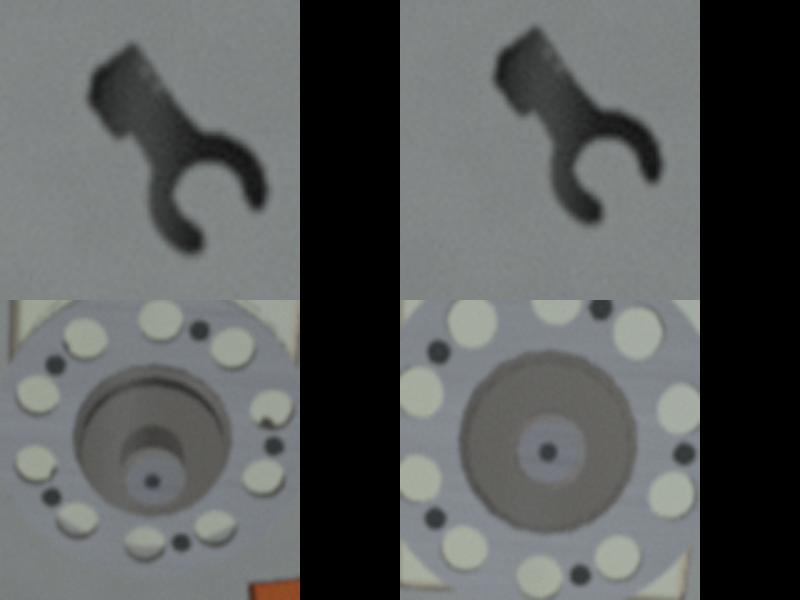

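The rectified view puts the seat at about (209,193) and the tab top at about (131,71). That gives 36 mm between them against 35 mm expected, and a yaw of about 32°. The spindle top is at z≈0.148, so h≈22 mm. Next I'll calibrate the fingertip height on bare bench, then press the hub.

```bash
python3 - <<'E'
from h import *
from cell import ctrl
def st(t): print(t,np.array(ctrl.read_position()),np.array(ctrl.read_contact_force()),round(ctrl.read_clock(),2))
ctrl.grab(20)
ctrl.movep((.50,-.03,.05),rv(0)); ctrl.sleep(.2)
print(ctrl.move_l((.50,-.03,.010),.025,until_force=3)); st("bench")
ctrl.move_l((.50,-.03,.17),.25); 
ctrl.move_l((.541-.026,-.1448,.17),.2); ctrl.sleep(.2); st("above")
print(ctrl.move_l((.515,-.1448,.125),.02,until_force=3)); st("hub contact")
E
```

```text
True
bench [ 0.4989 -0.0296  0.0332] [-0.6813  0.182   0.0132] 7.56
above [ 0.5148 -0.1435  0.1699] [0.2508 0.1011 0.5494] 9.18
True
hub contact [ 0.515  -0.1448  0.1311] [-0.4051  0.7012  5.2375] 10.89
```

```bash
cat >> m.py <<'E'
t=pickle.load(open("pics/top.pkl","rb"));s=pickle.load(open("pics/side.pkl","rb"))
for z in(.12,.134,.1476): print(z,onz(A,*a[:2],z),onz(B,*b[:2],z),onz(t,325,150.5,z),"side px",proj(s,(.541,-.145,z)))
# spindle tilt-independent: clip tab in top cam
print(onz(t,213.5,200.6,.026),onz(t,206.7,189.7,.006))
E
python3 m.py|tail -4; python3 - <<'E'
from cell import ctrl
from h import *
f=wshot(ctrl,"P"); s=ctrl.grab_frame("side")["img"]
im=np.zeros((384,800,3),np.uint8); im[:,:512]=f["img"][:,:,::-1]; im[:280,520:]=cv2.resize(s[120:220,200:300,::-1],(280,280),interpolation=cv2.INTER_CUBIC); cv2.imwrite("pics/P.png",im)
print(ctrl.read_position(),ctrl.read_contact_force())
E
```

```text
0.12 [ 0.5555 -0.1448  0.12  ] [ 0.5428 -0.1447  0.12  ] [ 0.5436 -0.1525  0.12  ] side px [248.4427 153.4069]
0.134 [ 0.5481 -0.1448  0.134 ] [ 0.5418 -0.1448  0.134 ] [ 0.5419 -0.1498  0.134 ] side px [248.4123 148.5599]
0.1476 [ 0.5409 -0.1447  0.1476] [ 0.5409 -0.1448  0.1476] [ 0.5401 -0.1471  0.1476] side px [248.3826 143.8108]
[0.4188 0.1374 0.026 ] [0.4492 0.1585 0.006 ]
[ 0.515  -0.1448  0.1311] [ 0.1059 -0.4948  6.3609]
```

View pics/P.png

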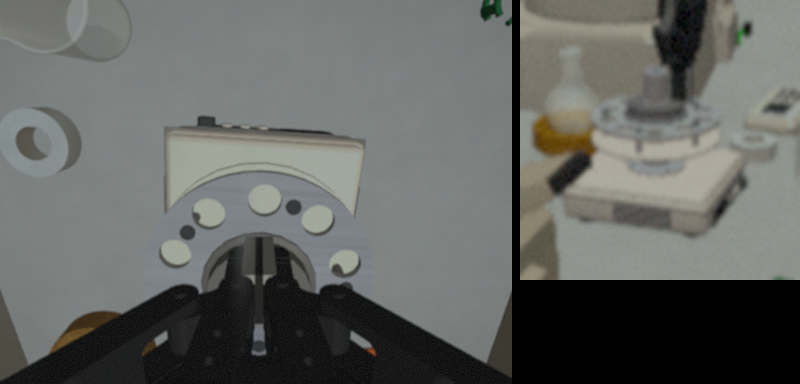

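The side view now shows the spindle standing clear of the hub by about 31 mm, against about 22 mm before, so the carousel seems to have slid down already. A slightly firmer push will confirm it's on the hard stop.

```bash
python3 - <<'E'
from h import *
from cell import ctrl
def st(t): print(t,np.array(ctrl.read_position()),np.array(ctrl.read_contact_force()),round(ctrl.read_clock(),2))
st("0"); print(ctrl.move_l((.515,-.1448,.116),.01,until_force=12)); st("push"); ctrl.sleep(.3); st("hold")
E
```

```text
0 [ 0.515  -0.1448  0.1311] [ 0.1059 -0.4948  6.3609] 10.99
True
push [ 0.515  -0.1448  0.1311] [-0.9742  1.3658  4.5746] 11.41
hold [ 0.515  -0.1448  0.1311] [-0.8493  0.514   5.6764] 11.71
```

The force rose 12 N with no travel, so the carousel is on its hard stop with the hub top at about z=0.114. Next I'll calibrate the tips on the bench properly and fetch the clip.

```bash
python3 - <<'E'
from h import *
from cell import ctrl
def st(t): print(t,np.array(ctrl.read_position()),np.array(ctrl.read_contact_force()),round(ctrl.read_clock(),2))
ctrl.move_l((.515,-.1448,.18),.2)
ctrl.movep((.45,.07,.035),rv(.56)); ctrl.sleep(.3); st("pre")
print(ctrl.move_l((.45,.07,.010),.015,until_force=8)); ctrl.sleep(.2); st("bench")
ctrl.move_l((.45,.07,.10),.25)
ctrl.let_go()
t=np.array([.418,.1420])
ctrl.movep((*t,.10),rv(.56)); ctrl.move_l((*t,.0195),.1); ctrl.sleep(.1); st("at tab")
ctrl.grab(50); ctrl.sleep(.2); st("grip"); print(ctrl.read_finger_gap()*85,ctrl.read_grasp_force())
E
```

```text
pre [0.4508 0.0693 0.0354] [ 0.5166 -0.2295  0.3718] 13.45
True
bench [0.45  0.07  0.017] [-0.8146  0.064   6.5351] 14.78
at tab [0.4186 0.142  0.0201] [-0.5527 -0.5051  0.0509] 17.52
grip [0.4181 0.142  0.0197] [-1.5902 -1.1707  5.5254] 18.38
12.952009611642518 49.162747263908386
```

```bash
python3 - <<'E'
from h import *
from cell import ctrl
def st(t): print(t,np.array(ctrl.read_position()),np.array(ctrl.read_contact_force()),round(ctrl.read_clock(),2))
ctrl.move_l((.418,.142,.20),.2)
ctrl.movep((.455,-.1448,.20),rv(0)); ctrl.move_l((.466,-.1448,.1347),.1); ctrl.sleep(.3); st("pre"); print(ctrl.read_finger_gap()*85)
f=wshot(ctrl,"Q"); s=ctrl.grab_frame("side")["img"]; t=ctrl.grab_frame("top")["img"]
im=np.zeros((600,800,3),np.uint8); im[:300,:400]=f["img"][84:384,60:460,::-1]; im[:390,410:800]=cv2.resize(s[130:195,215:280,::-1],(390,390),interpolation=cv2.INTER_CUBIC)
im[300:,:400]=cv2.resize(t[125:185,290:370,::-1],(400,300),interpolation=cv2.INTER_CUBIC); cv2.imwrite("pics/Q.png",im)
E
```

```text
pre [ 0.4662 -0.145   0.1352] [-0.1039 -0.7936 -1.409 ] 21.65
13.089782340043904
```

View pics/Q.png

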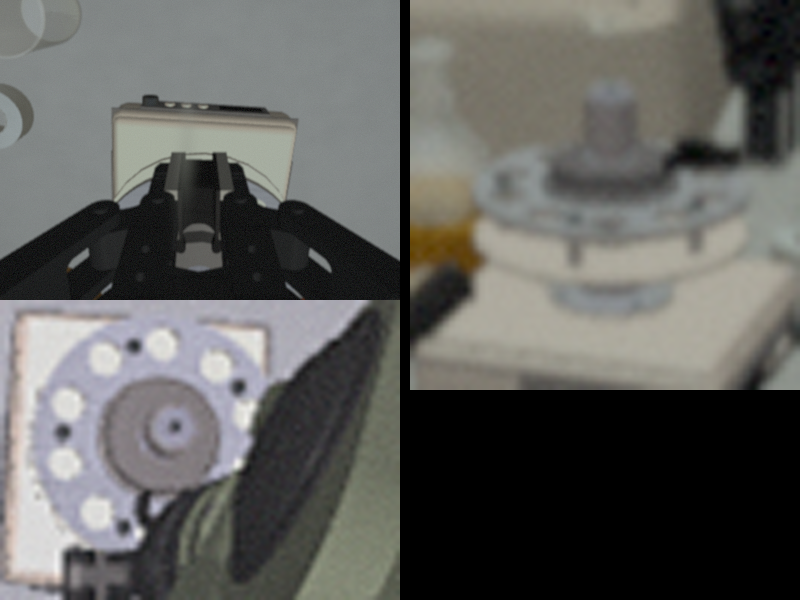

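The side view shows the clip held level just above hub-top height, with its lips still in front of the spindle. I'll slide in, feeling for the core.

```bash
python3 - <<'E'
from h import *
from cell import ctrl
def st(t): print(t,np.array(ctrl.read_position()),np.array(ctrl.read_contact_force()),round(ctrl.read_clock(),2))
st("s"); print(ctrl.move_l((.500,-.1448,.1347),.015,until_force=5)); st("contact"); ctrl.sleep(.2); st("")
E
```

```text
s [ 0.4661 -0.1449  0.1349] [-0.8112  0.1872  0.0368] 21.8
True
contact [ 0.4907 -0.1446  0.1338] [-1.3995 -0.0028  3.4868] 23.41
 [ 0.4907 -0.1446  0.1338] [-0.906  -0.7903  2.7693] 23.61
```

```bash
python3 - <<'E'
from h import *
from cell import ctrl
def st(t): print(t,np.array(ctrl.read_position()),np.array(ctrl.read_contact_force()),round(ctrl.read_clock(),2))
ctrl.move_l((.4895,-.1448,.1347),.02);ctrl.sleep(.2); st("raise")
print(ctrl.move_l((.500,-.1448,.1347),.012,until_force=12)); st("push"); ctrl.sleep(.2); st("")
E
```

```text
raise [ 0.4894 -0.1446  0.1345] [ 0.0648 -0.4671 -0.1559] 24.06
False
push [ 0.5016 -0.1449  0.1352] [ 2.9774  1.0921 -1.7214] 25.08
 [ 0.5011 -0.1449  0.1351] [ 5.6483  0.1483 -0.433 ] 25.28
```

```bash
python3 - <<'E'
from h import *
from cell import ctrl
def st(t): print(t,np.array(ctrl.read_position()),np.array(ctrl.read_contact_force()),round(ctrl.read_clock(),2))
for x in(.5025,.504,.5055,.507,.5085):
    r=ctrl.move_l((x,-.1448,.1349),.01,until_force=12); ctrl.sleep(.25); st(r)
    if r or ctrl.read_contact_force()[0]<-6: break
E
```

```text
False [ 0.5021 -0.1448  0.1347] [ 1.8237 -0.0268 -1.0266] 25.93
False [ 0.5038 -0.1448  0.1348] [ 0.1119  0.2768 -0.4572] 26.48
False [ 0.5045 -0.1447  0.1346] [-5.4863 -0.6175  0.8112] 27.03
False [ 0.5047 -0.1446  0.1343] [-9.0379 -0.3842  1.5151] 27.58
```

The force profile shows a pull-in and then a hard stop, so the clip is seated at about x=0.504. Releasing and checking.

```bash
python3 - <<'E'
from h import *
from cell import ctrl
def st(t): print(t,np.array(ctrl.read_position()),np.array(ctrl.read_contact_force()),round(ctrl.read_clock(),2))
ctrl.move_l((.504,-.1448,.1348),.02); ctrl.sleep(.2); st("relax")
ctrl.let_go(); ctrl.sleep(.2); p=ctrl.read_position(); st("open")
ctrl.move_l((.504,-.1448,.25),.12); ctrl.movep((.56,-.145,.28),rv(0)); ctrl.sleep(.4)
f=wshot(ctrl,"Z"); ctrl.movep((.40,.10,.28),rv(0)); ctrl.sleep(.3)
s=ctrl.grab_frame("side")["img"]; t=ctrl.grab_frame("top")["img"]; st("")
u,v=map(int,proj(f,(.53,-.145,.12)))
im=np.zeros((600,800,3),np.uint8); im[:400,:400]=cv2.resize(f["img"][max(v-60,0):max(v-60,0)+120,u-60:u+60,::-1],(400,400)); im[:390,410:800]=cv2.resize(s[130:195,215:280,::-1],(390,390),interpolation=cv2.INTER_CUBIC)
im[400:,:267]=cv2.resize(t[125:185,285:365,::-1],(267,200),interpolation=cv2.INTER_CUBIC); im[400:,400:667]=cv2.resize(t[:,:,::-1],(267,200));cv2.imwrite("pics/Z.png",im)
E
```

```text
relax [ 0.5043 -0.1448  0.1349] [-1.5736  0.3406 -0.6729] 28.08
open [ 0.504  -0.1448  0.1348] [0.1999 0.8307 0.4153] 28.98
 [0.4003 0.0996 0.2799] [-0.0333 -0.0148  0.1575] 32.42
```

View pics/Z.png

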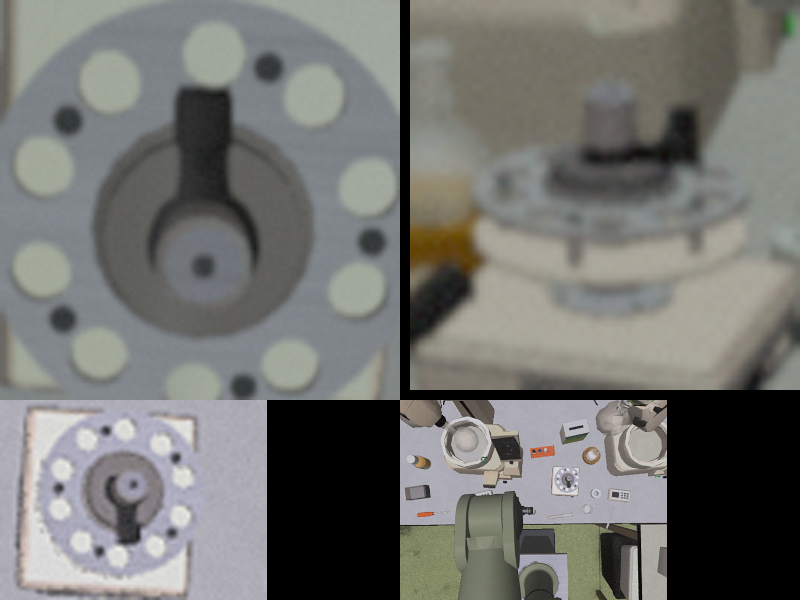

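The clip is level in the groove on the spindle's axis, with its jaws round the core at about (204,250) in the left crop and its tab free. The bystander objects look undisturbed, so I'm handing it in.

```bash
python3 -c "
from cell import ctrl
print(ctrl.sign_off())"
```

```text
the job is handed in; nothing more can be done
None
```

The carousel is pressed home on its hard stop, the retaining clip is snapped fully into the groove and released, and the job was handed in at about 32 s of the 58 s allowed.

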